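# Start the dust extractor at the guarded switch

## Robot

A 6-joint arm with a two-finger parallel gripper is mounted at the origin on a cart in front of the work surface, level with it; the furniture and walls round the work are solid. World frame = base frame: x ahead of the robot, y to its left, z up, the work surface at z = 0. Lengths are in m, angles in rad, forces in N, time in s.
With the tool pointing down it reaches from about 0.35 to 0.975 m from the base axis. Payload 4.9 kg.
Tool frame: the origin (TCP) lies at the very end of the fingers, on their centre line; the grasp point (between the pads) lies 19 mm behind it; z points along the fingers, y is the line along which they close (so a half turn about z gives the same grasp; the last joint's range is limited). The gripper opens to 85 mm and grips with 20 to 120 N. Pads are 22 mm wide; open, the fingers measure 114 mm over their backs; the gripper's body (76 mm by 85 mm) begins 54 mm behind the grasp point. The pads swing forward as they close: fully open they stand 13 mm farther back than shut.
Start: joints at [-1.24, 0.053, 1.613, -0, 1.476, -0.119], TCP at [0.272, -0.563, 0.231] pointing down, gripper open.
Joint ranges: [-3.01, 3.01], [-1.01, 2.22], [0.06, 2.58], [-1.02, 4.17], [0.09, 2.62], [-3.14, 3.14]. Speed limits (rad/s): [2.57, 2.57, 3.14, 3.14, 3.14, 3.14].

## Interface

Orientations are given as a unit quaternion [w, x, y, z].
In Python, from plant import manip gives the robot as it stands.
- The arm moves only by the tool play_rows, never from a script. Its argument "series" is a list that holds one entry, the list of rows, each a list of 7 numbers: the shift along the world's x, y, z in m, then the turn, a rotation vector about the world's x, y, z in degrees, then the opening, from 0 (shut) to 1 (fully open). In form: [[[dx, dy, dz, rx, ry, rz, grip], ...]]. A call has 1 to 10 rows; each row shifts and turns the commanded pose from where the row before left it; what a row does not reach is not made up. A row lasts 1/10 s, in which the tool goes at most 50 mm and 8.59 degrees, less where a joint would pass 70% of its speed; a pose out of reach is approached as far as the arm can. A call with a gripper value outside its range is refused whole. The fingers move at their own pace and stop on an object; the grip force is fixed at half the most. Time passes only in rows, so rows that do not move let the fingers close. It gives the time, the measured TCP pose, the force, the opening and the grip force at its end, in the units of the state.
- manip.state(): the state, without advancing time (a new reading comes with each control period).
- manip.grab_frame(name): name is "side" or "top" or "wrist"; returns a dict with "frame" (384x512x3 uint8, blue, green, red), "mtx" (3x3 intrinsics, pixels), "R" (3x3) and "t" (3): a world point X has camera coordinates R X + t. Camera axes: x right, y down, z forward; pixel columns grow to the right and rows downward; lengths in m; the calibration is good to about 2 mm. A picture is of the moment at which its call begins. There is no depth.
- manip.job_done(): hands the job in; it is judged then, once.
The state is a dict: "time": time; "joint_pos": joint angles; "joint_vel": joint speeds; "joint_efforts": joint torques, N m; "tool_pos": TCP position; "tool_rot": TCP orientation; "contact_force": force on the tool from outside, world axes, zero at the start; "ft_torque": the same for the moment, N m; "gripper_width": opening from 0.0 (shut) to 1.0 (fully open); "grasp_force": force on a finger pad.
Only numpy, scipy, OpenCV 4.12 (cv2) and the standard library are available. Lean on these libraries where they do the work, as an engineer would, in place of code of your own. Each camera call takes 0.05 s, during which the arm holds its last target. There are 200 camera calls.

## Task

Two grey switch boxes stand on the bench: the one with the hinged metal guard cover starts the dust extractor, the open one stops it. Flip the guard cover up and back until it stays open by itself, then press the button beneath it fully in and let it go. Leave the cover standing open and do not press the button of the open box.

Things in the scene. Friction and masses are not known exactly. Their poses are not given: they have to be found in the camera images.
- start_box: Grey switch box fixed to the bench, 104 mm front to back (its x), 84 wide (y), 50 high; origin at the centre of its underside, x from its front to the hinge end. On it lies a bare-metal guard hood 85 mm long, 66 wide, 20 high, its top 75 mm above the bench. The hinge line is level, parallel to y, 40 mm along +x from the origin and 55 mm above the bench; the hood opens up and back over it.
- guard_cover (a joint): Opening angle of the guard hood (about 70 g), rad: 0 shut (as it starts), 2.2 open at its stop. The hinge turns freely: the hood falls shut if let go below about 1.3 rad; let go beyond about 1.5 rad it falls back to its stop and stays there.
- cover_grip (a point): Centre of the hood's grip: a steel cross-cylinder, 14 mm diameter, 14 mm long, parallel to the hinge, on an 8 mm wide tongue in front of the hood; pinch its flat ends from above, it turns between the fingers. 35 mm before the hood; while shut 28 mm before the box front, 65 mm above the bench. Axes of the hood: hinge line is 120 mm along x and -10 mm along z; opening is a positive turn about y.
- start_button (a joint): Travel of the start button under the hood, m: 0 out, 0.006 fully in. A spring pushes it out again; fully in takes 5 N, straight down.
- start_button_top (a point): Centre of the top face of the start button: black, round, 30 mm diameter, in a steel collar 3 mm high, its top 62 mm above the bench when out; hidden by the hood while shut. It lies on the middle line of the box, 43 mm from the hinge towards the grip. Axes of the box, z up.
- stop_button (a joint): Travel of the stop button, m: 0 out, 0.006 fully in. It is the same button on a second grey box of the same size that has no hood or hinge; leave it alone.

How it is judged:
By the outcome, as a careful person would: the job done as asked, in the order asked, and still so for the second after the job is handed in, with the robot touching nothing.
It also fails if it takes over 48 s, if anything falls off the work surface, if the arm or the gripper's body presses on something with over 40 N, if the wrist force passes 120 N, or if a joint passes its speed limit or range.

## Working session

There is one attempt and no reset: what is moved stays moved. The work goes in short steps, Python scripts to look and compute and a tool call to move; the robot and the scene stay as the last step left them, time stands still between calls to the robot, and variables do not carry over. Pictures are saved under pics/ and viewed, at most 10 in all, crops included, and the job is handed in when it is done.

Besides the shell and the picture viewer there is one more tool, called after "Call:" as name(argument=value, ...), one argument or row to a line, values as JSON. play_rows: Moves the arm, as the interface text tells. Its arguments: {"type":"object","properties":{"series":{"type":"array"}},"required":["series"]}

```bash
mkdir -p pics
cat > h.py <<'E'
import numpy as np, cv2
from plant import manip
def snap(n,f):
    d=manip.grab_frame(n); cv2.imwrite(f'pics/{f}.png',d['frame']); np.savez(f'pics/{f}.npz',mtx=d['mtx'],R=d['R'],t=d['t']); return d
def ray(f,u,v):
    d=np.load(f'pics/{f}.npz'); R,t=d['R'],d['t']
    return -R.T@t, R.T@np.linalg.inv(d['mtx'])@np.array([u,v,1.])
def atz(f,u,v,z):
    c,r=ray(f,u,v); return c+r*(z-c[2])/r[2]
def proj(f,X):
    d=np.load(f'pics/{f}.npz'); p=d['mtx']@(d['R']@np.array(X)+d['t']); return p[:2]/p[2]
E
python3 - <<'E'
from h import *
a=snap('top','top1')['frame'];b=snap('side','side1')['frame']
for f in('top1','side1'): print(ray(f,256,192))
cv2.imwrite('pics/both.png',cv2.resize(np.vstack([a,b]),None,fx=.78,fy=.78))
s=manip.state();print(s['time'],s['tool_pos'],s['tool_rot'])
E
```

```text
(array([ 0.38032894, -0.00363271,  0.92300194]), array([ 0.1385542 , -0.0063251 , -0.99039373]))
(array([0.18649397, 0.60637512, 0.53967155]), array([ 0.36583309, -0.73669324, -0.56881484]))
0.1 [ 0.27154979 -0.56228685  0.23015989] [-9.41922697e-04  9.74817450e-01  2.23002338e-01 -9.64431702e-05]
```

View pics/top1.png

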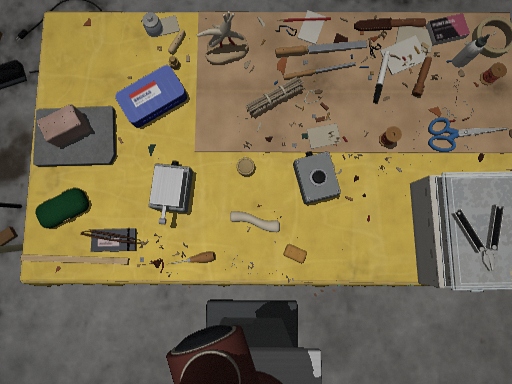

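View pics/side1.png

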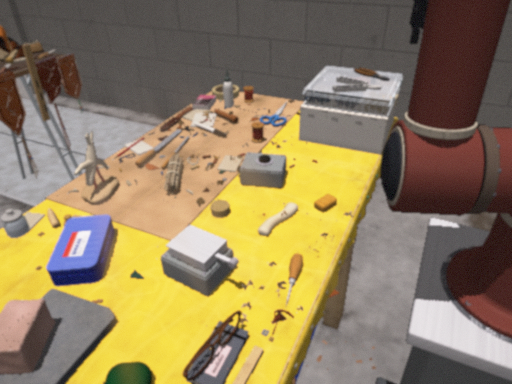

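The top view shows the hooded box near (171,190) with its grip near (163,218), and the open box with a black button at (318,177). I'll enlarge the hooded box.

Run:
```python
from h import *
a=cv2.imread('pics/top1.png')[150:235,135:210];b=cv2.imread('pics/side1.png')[215:300,155:245]
a=cv2.resize(a,(375,425),interpolation=3);b=cv2.resize(b,(425,425),interpolation=3)[:, :425]
cv2.imwrite('pics/c1.png',np.hstack([a,b]))
```

```text
(no output)
```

View pics/c1.png

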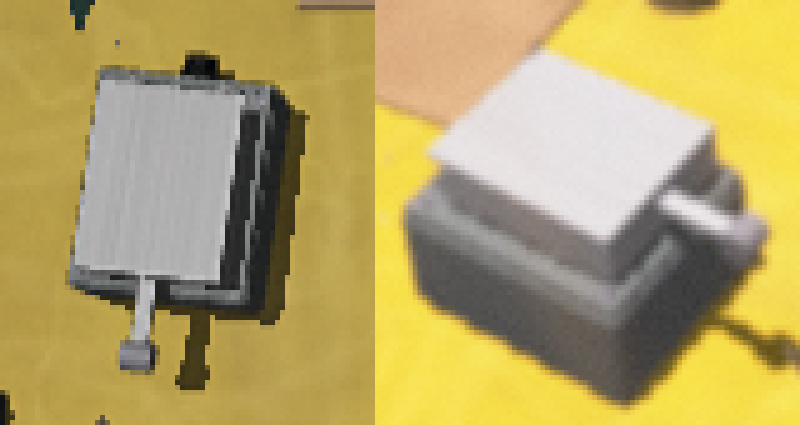

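The crop shows the hood's top corners at crop (100,78), (245,93), (220,280), (76,266), and the grip at (138,354).

Run:
```python
from h import *
P=[atz('top1',134.6+x/5,149.6+y/5,.075) for x,y in[(100,78),(245,93),(220,280),(76,266)]]
P=np.array(P);g=atz('top1',134.6+138/5,149.6+354/5,.069)
print(P.round(4));print('sides',[np.linalg.norm(P[i]-P[(i+1)%4]).round(4) for i in range(4)])
bk=(P[0]+P[1])/2;fr=(P[2]+P[3])/2;d=bk-fr;yaw=np.arctan2(d[1],d[0]);print('yaw',np.degrees(yaw));u=np.array([np.cos(yaw),np.sin(yaw),0])
print('grip',g,'pred',(bk+fr)/2-u*(.0425+.035))
# side check: hood corners
for X in list(P)+[g]: print(proj('side1',X).round(1))
from scipy.spatial.transform import Rotation as R
s=manip.state();q=s['tool_rot'];r=R.from_quat(q,scalar_first=True);print(r.as_matrix().round(3))
```

```text
[[0.5582 0.2171 0.075 ]
 [0.5517 0.1522 0.075 ]
 [0.468  0.1607 0.075 ]
 [0.4739 0.2241 0.075 ]]
sides [np.float64(0.0652), np.float64(0.0841), np.float64(0.0638), np.float64(0.0846)]
yaw -5.271283334521067
grip [0.43582962 0.19681907 0.069     ] pred [0.43579615 0.19565117 0.075     ]
[165.1 246.1]
[189.1 225.3]
[226.4 240.6]
[204.4 263.2]
[233.  261.9]
[[ 0.901  0.435 -0.001]
 [ 0.435 -0.901  0.002]
 [ 0.    -0.002 -1.   ]]
```

Run:
```python
from h import *
for f in('top1','side1'): print(proj(f,manip.state()['tool_pos']), np.load(f'pics/{f}.npz')['mtx'][0])
for z in (0,.1,.15,.2): print(z,atz('top1',441,174,z).round(3),atz('top1',441,290,z).round(3),atz('top1',414,290,0).round(3),proj('side1',atz('top1',441,174,z)),proj('side1',atz('top1',441,290,z)))
snap('wrist','w0')
```

```text
[577.68411687 311.8780932 ] [388.42727933   0.         252.47409588]
[417.2312106   53.57496835] [396.46240737   0.         253.7158065 ]
0 [ 0.555 -0.456  0.   ] [ 0.283 -0.438  0.   ] [ 0.282 -0.376  0.   ] [300.43249503 129.22313353] [390.08900385 148.51518455]
0.1 [ 0.536 -0.407  0.1  ] [ 0.293 -0.391  0.1  ] [ 0.282 -0.376  0.   ] [302.21168533 105.23567995] [389.12880421 121.50063356]
0.15 [ 0.527 -0.382  0.15 ] [ 0.299 -0.367  0.15 ] [ 0.282 -0.376  0.   ] [303.22459606  91.57938418] [388.58476408 106.19444208]
0.2 [ 0.517 -0.358  0.2  ] [ 0.304 -0.344  0.2  ] [ 0.282 -0.376  0.   ] [304.33564793  76.59992686] [387.99017598  89.46611822]
```

View pics/w0.png

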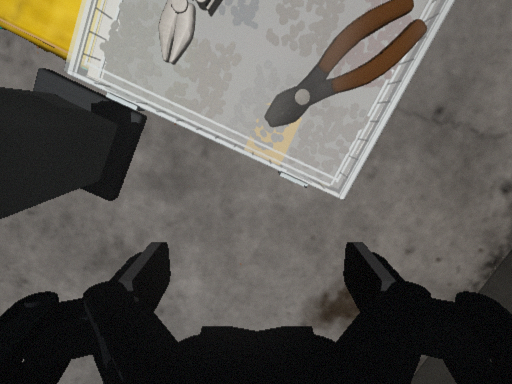

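The wrist view shows the tray of the metal cabinet, with its near corner at (345,195), just ahead of the fingers. I'll lift first, then swing over at a safe radius.

Call:
play_rows(
  series=[
    [[0, 0, 0.04, 0, 0, 0, 1], [0, 0, 0.04, 0, 0, 0, 1], [0, 0, 0.04, 0, 0, 0, 1], [0.021, 0.037, 0, 0, 0, -2, 1], [0.021, 0.037, 0, 0, 0, -2, 1], [0.021, 0.037, 0, 0, 0, -2, 1], [0.021, 0.037, 0, 0, 0, -2, 1], [0.021, 0.037, 0, 0, 0, -2, 1], [0.021, 0.037, 0, 0, 0, -2, 1], [0.021, 0.037, 0, 0, 0, -2, 1]],
  ],
)

```text
time: 1.15
tool_pos: [0.4192, -0.3021, 0.351]
tool_rot: [-0.0, 0.995, 0.102, -0.0]
contact_force: [1.4, -0.3, -0.1]
gripper_width: 1.002
grasp_force: 0.0
```

Call:
play_rows(
  series=[
    [[0.007, 0.044, 0, 0, 0, -2, 1], [0.007, 0.044, 0, 0, 0, -2, 1], [0.007, 0.044, 0, 0, 0, -2, 0.6], [0.007, 0.044, 0, 0, 0, -2, 0.6], [0.007, 0.044, 0, 0, 0, -2, 0.6], [0, 0.044, 0, 0, 0, -2, 0.6], [0, 0.044, -0.02, 0, 0, -2, 0.6], [0, 0.044, -0.03, 0, 0, -2, 0.6], [-0.01, 0.044, -0.03, 0, 0, -1, 0.6], [-0.01, 0.044, -0.03, 0, 0, 0, 0.6]],
  ],
)

```text
time: 2.15
tool_pos: [0.4346, 0.1283, 0.2466]
tool_rot: [-0.0, 0.999, -0.046, 0.0]
contact_force: [0.1, 0.5, -0.5]
gripper_width: 0.597
grasp_force: 0.0
```

Call:
play_rows(
  series=[
    [[0, 0.034, -0.03, 0, 0, 0, 0.6], [0, 0.033, -0.03, 0, 0, 0, 0.6], [0, 0, 0, 0, 0, 0, 0.6], [0, 0, 0, 0, 0, 0, 0.6]],
  ],
)

```text
time: 2.55
tool_pos: [0.4345, 0.1939, 0.1868]
tool_rot: [0.001, 0.999, -0.045, -0.001]
contact_force: [-0.5, -0.0, 1.0]
gripper_width: 0.602
grasp_force: 0.0
```

Run:
```python
from h import *
snap('wrist','w1');print(proj('w1',[.436,.196,.072]),ray('w1',256,192),manip.state()['tool_pos'],manip.state()['joint_pos'])
```

```text
[254.02760249 192.56415126] (array([0.50122935, 0.18833834, 0.3287606 ]), array([-0.24491608,  0.02200942, -0.9694877 ])) [0.43547779 0.1935236  0.18816792] [ 2.62093283e-01 -2.85346088e-01  1.99549789e+00 -4.29419204e-04
  1.43114924e+00  1.92392615e+00]
```

View pics/w1.png

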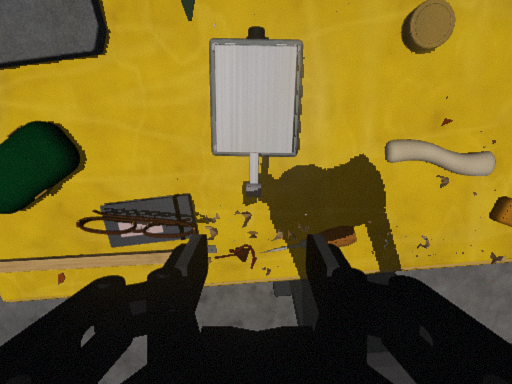

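The wrist view shows the grip at about (252.5,188) and the hood's top corners at about (217,44), (300,44), (295,156), (214,155).

Run:
```python
from h import *
a=cv2.imread('pics/w1.png')[30:205,200:315]
cv2.imwrite('pics/c2.png',cv2.resize(a,None,fx=3.4,fy=3.4,interpolation=2))
```

```text
(no output)
```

View pics/c2.png

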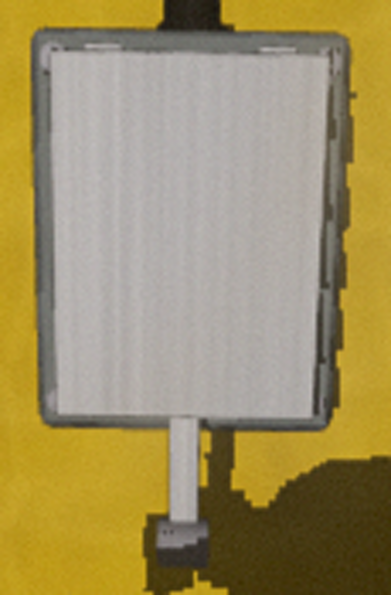

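Run:
```python
from h import *
k=3.4
P=np.array([atz('w1',200+x/k-.35,30+y/k-.35,.075) for x,y in[(50,53),(328,53),(312,416),(57,416)]])
print([np.linalg.norm(P[i]-P[(i+1)%4]).round(4) for i in range(4)])
bk=P[:2].mean(0);fr=P[2:].mean(0);d=bk-fr;yaw=np.arctan2(d[1],d[0]);u=np.array([np.cos(yaw),np.sin(yaw),0])
print(np.degrees(yaw),'grip by hood',P.mean(0)-u*.0775,'grip direct',atz('w1',200+182/k-.35,30+543/k-.35,.066))
```

```text
[np.float64(0.0645), np.float64(0.0838), np.float64(0.0649), np.float64(0.0838)]
-5.9842687265299395 grip by hood [0.43742629 0.19638907 0.075     ] grip direct [0.43760335 0.1966806  0.066     ]
```

Call:
play_rows(
  series=[
    [[0.002, 0.003, -0.03, 0, 0, -0.7, 0.6], [0, 0, -0.03, 0, 0, 0, 0.6], [0, 0, -0.03, 0, 0, 0, 0.6], [0, 0, -0.03, 0, 0, 0, 0.6], [0, 0, -0.02, 0, 0, 0, 0.6], [0, 0, 0, 0, 0, 0, 0.6], [0, 0, 0, 0, 0, 0, 0.6]],
  ],
)

```text
time: 3.3
tool_pos: [0.4387, 0.1962, 0.0494]
tool_rot: [-0.0, 0.999, -0.052, 0.001]
contact_force: [0.1, 0.2, 0.9]
gripper_width: 0.599
grasp_force: 0.0
```

Call:
play_rows(
  series=[
    [[0, 0, 0, 0, 0, 0, 0.05], [0, 0, 0, 0, 0, 0, 0.05], [0, 0, 0, 0, 0, 0, 0.05], [0, 0, 0, 0, 0, 0, 0.05], [0, 0, 0, 0, 0, 0, 0.05], [0, 0, 0, 0, 0, 0, 0.05]],
  ],
)

```text
time: 3.9
tool_pos: [0.4385, 0.1965, 0.0494]
tool_rot: [0.0, 0.999, -0.052, 0.001]
contact_force: [-0.6, -3.4, 6.5]
gripper_width: 0.144
grasp_force: 58.5
```

Call:
play_rows(
  series=[
    [[0.0016, -0.0002, 0.0119, 0, 0, 0, 0.05], [0.0028, -0.0003, 0.0117, 0, 0, 0, 0.05], [0.0039, -0.0004, 0.0114, 0, 0, 0, 0.05], [0.0051, -0.0005, 0.0109, 0, 0, 0, 0.05], [0, 0, 0, 0, 0, 0, 0.05]],
  ],
)

```text
time: 4.4
tool_pos: [0.4512, 0.1951, 0.095]
tool_rot: [0.0, 0.999, -0.052, 0.0]
contact_force: [0.2, -2.1, -3.9]
gripper_width: 0.143
grasp_force: 58.7
```

Call:
play_rows(
  series=[
    [[0.0061, -0.0006, 0.0104, 0, 0, 0, 0.05], [0.0071, -0.0007, 0.0097, 0, 0, 0, 0.05], [0.0081, -0.0008, 0.0089, 0, 0, 0, 0.05], [0.0089, -0.0009, 0.0082, 0, 0, 0, 0.05], [0.0096, -0.001, 0.0071, 0, 0, 0, 0.05], [0.0104, -0.0011, 0.0062, 0, 0, 0, 0.05], [0, 0, 0, 0, 0, 0, 0.05]],
  ],
)

```text
time: 5.1
tool_pos: [0.5027, 0.1897, 0.1454]
tool_rot: [0.0, 0.999, -0.052, 0.001]
contact_force: [-3.2, -4.4, -1.5]
gripper_width: 0.141
grasp_force: 59.3
```

Forces stay small, so the hood is following the arc.

Call:
play_rows(
  series=[
    [[0.0109, -0.0011, 0.0051, 0, 0, 0, 0.05], [0.0113, -0.0012, 0.004, 0, 0, 0, 0.05], [0.0117, -0.0012, 0.0028, 0, 0, 0, 0.05], [0.012, -0.0012, 0.0017, 0, 0, 0, 0.05], [0.012, -0.0012, 0.0004, 0, 0, 0, 0.05], [0.012, -0.0012, -0.0007, 0, 0, 0, 0.05], [0.0119, -0.0012, -0.002, 0, 0, 0, 0.05], [0.0116, -0.0012, -0.0031, 0, 0, 0, 0.05], [0, 0, 0, 0, 0, 0, 0.05]],
  ],
)

```text
time: 6.0
tool_pos: [0.5962, 0.1798, 0.1536]
tool_rot: [0.001, 0.999, -0.052, 0.001]
contact_force: [-2.7, -5.1, 2.0]
gripper_width: 0.139
grasp_force: 58.4
```

Run:
```python
from h import *
snap('side','s2')
```

```text
(no output)
```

View pics/s2.png

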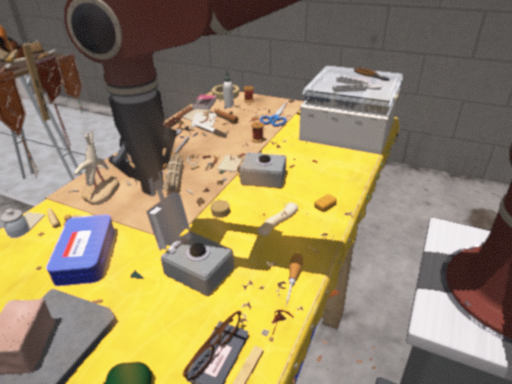

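The side view shows the hood held past vertical at (168,222), with the black start button exposed at about (198,251). I'll release it, back up, and move over the button.

Call:
play_rows(
  series=[
    [[0, 0, 0, 0, 0, 0, 0.5], [0, 0, 0, 0, 0, 0, 0.5], [0, 0, 0, 0, 0, 0, 0.5], [0, 0, 0, 0, 0, 0, 0.5], [0, 0, 0.03, 0, 0, 0, 0.5], [0, 0, 0.03, 0, 0, 0, 0.5], [-0.04, 0.004, 0, 0, 0, 0, 0], [-0.042, 0.005, 0, 0, 0, 0, 0], [0, 0, 0, 0, 0, 0, 0], [0, 0, 0, 0, 0, 0, 0]],
  ],
)

```text
time: 7.05
tool_pos: [0.5118, 0.1901, 0.2125]
tool_rot: [-0.0, 0.999, -0.051, 0.001]
contact_force: [0.0, -0.2, 0.4]
gripper_width: 0.001
grasp_force: 0.0
```

Run:
```python
from h import *
a=snap('side','s3')['frame'];b=snap('wrist','w3')['frame']
X=[.5136,.1885,.062];print(proj('s3',X),proj('w3',X))
c=cv2.resize(a[130:310,110:260],None,fx=3,fy=3,interpolation=2)
cv2.imwrite('pics/c3.png',np.hstack([c,cv2.resize(b,(350,263))[:,:] if 0 else cv2.copyMakeBorder(cv2.resize(b,(350,263)),0,540-263,0,0,0)]))
print(manip.state()['tool_pos'])
```

```text
[196.61451309 248.6407175 ] [257.9569215  184.62251986]
[0.51319567 0.18981267 0.21295183]
```

View pics/c3.png

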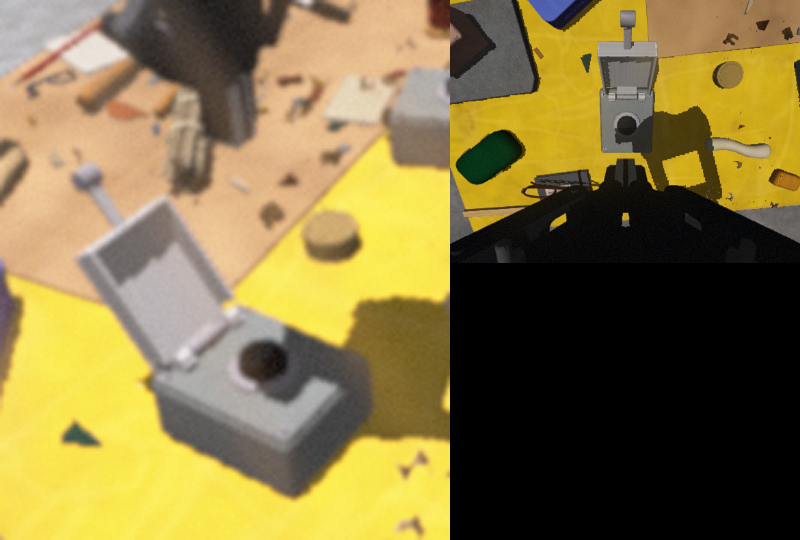

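The hood stands at its stop. The start button is at side (198,249) and wrist (259,183), both within 2 px of prediction. I'll descend over it.

Call:
play_rows(
  series=[
    [[0, -0.001, -0.04, 0, 0, 0, 0], [0, 0, -0.04, 0, 0, 0, 0], [0, 0, -0.04, 0, 0, 0, 0], [0, 0, -0.02, 0, 0, 0, 0], [0, 0, -0.003, 0, 0, 0, 0], [0, 0, 0, 0, 0, 0, 0], [0, 0, 0, 0, 0, 0, 0]],
  ],
)

```text
time: 7.85
tool_pos: [0.5143, 0.189, 0.0714]
tool_rot: [-0.0, 0.999, -0.052, 0.002]
contact_force: [0.5, 0.8, 0.4]
gripper_width: -0.001
grasp_force: 0.0
```

Call:
play_rows(
  series=[
    [[0, 0, -0.004, 0, 0, 0, 0], [0, 0, -0.003, 0, 0, 0, 0], [0, 0, -0.003, 0, 0, 0, 0], [0, 0, -0.002, 0, 0, 0, 0], [0, 0, 0, 0, 0, 0, 0], [0, 0, 0, 0, 0, 0, 0]],
  ],
)

```text
time: 8.45
tool_pos: [0.513, 0.1889, 0.0581]
tool_rot: [-0.0, 0.999, -0.052, 0.001]
contact_force: [0.3, -0.3, 4.3]
gripper_width: 0.001
grasp_force: 1.8
```

Call:
play_rows(
  series=[
    [[0, 0, -0.001, 0, 0, 0, 0], [0, 0, -0.001, 0, 0, 0, 0], [0, 0, -0.001, 0, 0, 0, 0], [0, 0, 0, 0, 0, 0, 0], [0, 0, 0, 0, 0, 0, 0]],
  ],
)

```text
time: 8.95
tool_pos: [0.513, 0.1889, 0.0559]
tool_rot: [-0.0, 0.999, -0.052, 0.001]
contact_force: [-1.2, -0.1, 10.6]
gripper_width: -0.003
grasp_force: 5.2
```

Call:
play_rows(
  series=[
    [[0, 0, -0.001, 0, 0, 0, 0], [0, 0, 0, 0, 0, 0, 0], [0, 0, 0, 0, 0, 0, 0]],
  ],
)

```text
time: 9.25
tool_pos: [0.5131, 0.1889, 0.0558]
tool_rot: [-0.0, 0.999, -0.052, 0.0]
contact_force: [-3.9, -1.2, 15.9]
gripper_width: -0.002
grasp_force: 7.8
```

Call:
play_rows(
  series=[
    [[0, 0, 0.005, 0, 0, 0, 0], [0, 0, 0.01, 0, 0, 0, 0], [0, 0, 0.03, 0, 0, 0, 0], [0, 0, 0.04, 0, 0, 0, 0], [-0.02, 0, 0.04, 0, 0, 0, 0], [-0.03, 0, 0.02, 0, 0, 0, 0], [0, 0, 0, 0, 0, 0, 0], [0, 0, 0, 0, 0, 0, 0]],
  ],
)

```text
time: 10.05
tool_pos: [0.4616, 0.1886, 0.1979]
tool_rot: [0.0, 0.999, -0.052, -0.0]
contact_force: [-0.5, 0.5, -0.1]
gripper_width: 0.0
grasp_force: 0.0
```

Run:
```python
from h import *
a=snap('side','s4')['frame']
cv2.imwrite('pics/c4.png',cv2.resize(a[130:310,110:260],None,fx=3,fy=3,interpolation=2))
```

```text
(no output)
```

View pics/c4.png

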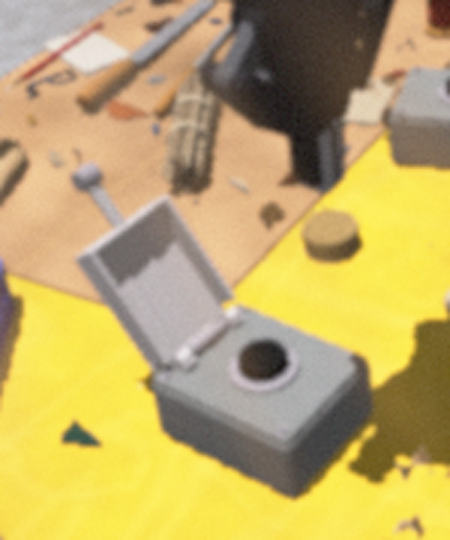

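The hood is still open at its stop, the button at crop (264,358) is out again, and the arm is clear. The press bottomed out: force rose to 16 N with no further travel. Handing in.

```bash
python3 -c "
from plant import manip
print(manip.job_done())"
```

```text
the job is handed in; nothing more can be done
None
```

The guard cover is standing open at its stop, the start button was pressed fully in and let go, the stop button was not touched, and the job was handed in at about 10 s.

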